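# Snap the sign blank into its holder and poise the stamp over its printed box

## Robot

A 7-joint arm with a two-finger parallel gripper is mounted at the origin on a cart in front of the work surface, level with it; the furniture and walls round the work are solid. World frame = base frame: x ahead of the robot, y to its left, z up, the work surface at z = 0. Lengths are in m, angles in rad, forces in N, time in s.
With the tool pointing down it reaches from about 0.35 to 0.9 m from the base axis. Payload 7.2 kg.
Tool frame: the origin (TCP) lies on the centre line of the jaws, within the pads' length; the fingertips stand 11 mm ahead of it and the grasp point (between the pads) lies 8 mm behind it (manip.tip_reach is the distance from the TCP to the fingertips, in m); z points along the fingers, y is the line along which they close (so a half turn about z gives the same grasp; the last joint's range is limited). The gripper opens to 88 mm and grips with 3 to 60 N. Pads are 20 mm wide; open, the fingers measure 115 mm over their backs; the gripper's body (75 mm by 178 mm) begins 61 mm behind the grasp point.
Start: joints at [-1.324, 0.411, -0.013, 1.596, 0.006, 1.134, -0.082], TCP at [0.194, 0.594, 0.234] pointing down, gripper open.
Joint ranges: [-2.95, 2.95], [-0.29, 1.99], [-1.47, 1.44], [0.14, 2.54], [-1.03, 4.17], [0.13, 1.85], [-2.86, 2.86]. Speed limits (rad/s): [2.39, 2.39, 3.01, 3.01, 3.14, 3.14, 3.14].

## Interface

Orientations are given as a unit quaternion [x, y, z, w].
In Python, from workcell import manip, fingers, cams, close_job, sensors gives the robot as it stands. Calls block until the motion is done:
- manip.reach(position, orientation): joint-space move of the TCP to a pose.
- manip.move_l(position, speed=0.15, rotation=None): straight line of the TCP; rotation=None keeps the orientation; speed is the mean speed in m/s.
- manip.move_joints(angles): joint-space move.
- fingers.set_gripper(opening, force=None): finger opening in m; force is the grip in N (None keeps the last); returns when the fingers have stopped.
- manip.hold(seconds).
- manip.solve_ik(position, orientation): joint angles nearest the present ones, or None.
- cams.capture(name): name is "side" or "top"; returns the picture (384x512x3 uint8, red, green, blue); there is no depth.
- cams.camera_info(name): a dict with "fx", "fy", "cx", "cy" (pixels), "distortion" ([k1, k2, p1, p2, k3] as OpenCV has them; the pictures are not rectified), "cam_to_world" (4x4, takes a point from camera to world coordinates). Camera axes: x right, y down, z forward; pixel columns grow to the right and rows downward; lengths in m; the calibration is good to about 2 mm. A picture is of the moment at which its call begins. camera_info takes no time and is no camera call.
A pose or a line that the arm cannot do raises manip.MotionError and nothing moves.
- close_job(): hands the job in; it is judged then, once.
Readings, each from a call of its own:
- sensors.current_t(): time.
- sensors.current_joint_positions(): joint angles.
- sensors.current_joint_vel(): joint speeds.
- sensors.current_joint_efforts(): joint torques, N m.
- sensors.current_eef_pos(): TCP position.
- sensors.current_ee_rot(): TCP orientation.
- sensors.current_force(): force on the tool from outside, world axes, zero at the start.
- sensors.current_moment(): the same for the moment, N m.
- sensors.current_width(): finger opening in m.
- sensors.current_grasp_force(): force on a finger pad.
Only numpy, scipy, OpenCV 4.12 (cv2) and the standard library are available. Lean on these libraries where they do the work, as an engineer would, in place of code of your own. Each camera call takes 0.05 s, during which the arm holds its last target. There are 200 camera calls.

## Task

The white sign blank lies tilted in the grey holder, its edge nearest you riding on two steel spring catches: press that edge down until the blank snaps in and sits flat. Then pick up the stamp that stands on the front half of the desk, carry it over the things lying between without disturbing them, and hold it upright about 1 cm above the blue printed box on the sign, centred and squared up with the box (either way round), without ever touching the sign with the stamp. Finish like that, still holding the stamp in the air: nothing is put down or stamped.

Things in the scene. Friction and masses are not known exactly. Their poses are not given: they have to be found in the camera images.
- holder: Grey snap-in holder fixed to the desk, 125 x 151 mm (its x, y), origin at the centre of its underside, z up. Its recess is 93 x 123 mm with its floor 6 mm above the desk; the walls are 14 mm high. On the wall towards the robot (-x) stand two black housings, 22 mm high, at y = +38 and -38 mm, with a steel spring catch in each. The holder stands either on the left or on the right of the desk, turned at most 0.35 rad.
- sign: White rigid plastic plate, 90 x 120 x 5 mm (x, y, z), loose, 60 g or so; origin at the centre of its underside, z out of its printed face, axes parallel to the holder's seen from above. At the start its -x edge rides on the catches about 11 mm above the recess floor (tilted 0.125 rad). About 5 N pressed straight down at the press spot makes it slip past the catches; it then snaps down by itself, to lie flat on the recess floor, its printed face then 11 mm above the desk.
- press_spot (a point): Point on the sign's printed face, 20 mm in from the raised edge and midway along it (at x = -25, y = 0 mm of the sign): the place to press. At the start about 20 mm above the desk, when seated 11 mm.
- printed_box (a point): Centre of the blue printed box on the sign's printed face (at x = +8, y = +22 mm of the sign). The outline is 38 mm along the sign's x and 54 mm along its y; axes as the sign's. When the sign is seated this point lies 11 mm above the desk.
- stamp: Hand stamp with a red base 30 x 46 x 14 mm (x, y, z) and a round teal handle about 18 mm thick above it, 56 mm high in all, 50 g or so; loose, upright, on the other side of the desk than the holder. Origin at the centre of its underside, z up. Grasp the handle from above, 14 to 56 mm above the underside. (Another stamp of the same kind stands far back at the wall and is not part of the task.)
- candle: Pillar candle, lilac and cream, 67 mm across, 79 mm high, standing loose on the middle of the desk between the stamp and the holder; origin at the centre of its underside. Leave alone.
- tin: Closed dark green tin, 74 x 114 x 30 mm (its x, y, z), loose, on the middle of the desk between the stamp and the holder; origin at the centre of its underside. Leave alone.
- tape: Roll of tape in a blue case, 62 x 75 x 24 mm, loose, in the middle of the desk behind the candle and tin (a second one lies at the far right and is not part of the task); origin at about the centre of its underside. Leave alone.
- eraser: Small green and white eraser, 19 x 38 x 12 mm, loose, at the back left of the desk; origin at the centre of its underside. Leave alone.
Not all that is in view belongs to the job. Leave any purple look-alike of the stamp alone.

How it is judged:
On the way:
1. the sign blank is pressed flat in its holder, before the stamp is moved (angle between sign's own z axis and vertical below 0.03 rad and z of sign in the frame of holder below 0.008 m and horizontal distance between sign and holder below 0.005 m and distance of stamp from where it was at the start of the episode below 0.02 m), for 0.3 s.
At the end, for the whole second after the job is handed in: Sign flat in the holder (tilt < 0.03 rad, < 5 mm off centre); fingers hold the stamp still, underside 3 to 20 mm above the printed box, within 7 mm of its centre, within 0.15 rad of square (either way round), tilt < 0.12 rad, touching neither sign nor holder (angle between sign's own z axis and vertical below 0.03 rad and z of sign in the frame of holder below 0.008 m and horizontal distance between sign and holder below 0.005 m and z of stamp in the frame of printed_box between 0.003 and 0.02 m and horizontal distance between stamp and printed_box below 0.007 m and angle between the x axis of stamp and the x axis of sign, either way round below 0.15 rad and angle between stamp's own z axis and vertical below 0.12 rad and contact force between the fingers and stamp above 0.5 N and contact force between stamp and sign below 0.05 N and contact force between stamp and holder below 0.05 N and linear speed of stamp below 0.02 m/s); the arm keeps its last pose, push and grip.
It fails at once if the stamp touches the sign (contact force between stamp and sign above 0.3 N).
It fails at once if the candle is disturbed (moved more than 15 mm) (distance of candle from where it was at the start of the episode above 0.015 m).
It fails at once if the tin is disturbed (moved more than 15 mm) (distance of tin from where it was at the start of the episode above 0.015 m).
It fails at once if the tape is disturbed (moved more than 15 mm) (distance of tape from where it was at the start of the episode above 0.015 m).
It fails at once if the eraser is disturbed (moved more than 15 mm) (distance of eraser from where it was at the start of the episode above 0.015 m).
It also fails if it takes over 58 s, if anything falls off the work surface, if the arm or the gripper's body presses on something with over 40 N, if the wrist force passes 120 N, or if a joint passes its speed limit or range.

## Working session

There is one attempt and no reset: what is moved stays moved. The work goes in short steps, each a Python script; the robot and the scene stay as the last script left them, time stands still between calls to the robot, and variables do not carry over. Pictures are saved under pics/ and viewed, at most 10 in all, crops included, and the job is handed in when it is done.

```bash
mkdir -p pics && ls
cat > h.py <<'E'
import numpy as np, cv2
from workcell import manip, fingers, cams, close_job, sensors
from scipy.spatial.transform import Rotation as R
def cap(n,f=None):
    im=cv2.cvtColor(cams.capture(n),cv2.COLOR_RGB2BGR)
    if f: cv2.imwrite('pics/'+f,im)
    return im
def cam(n):
    c=cams.camera_info(n); K=np.array([[c['fx'],0,c['cx']],[0,c['fy'],c['cy']],[0,0,1.]])
    return K,np.array(c['distortion'],float),np.array(c['cam_to_world'])
def ray(n,px):
    K,d,T=cam(n); u=cv2.undistortPoints(np.array(px,float).reshape(-1,1,2),K,d).reshape(-1,2)
    return T[:3,3],np.c_[u,np.ones(len(u))]@T[:3,:3].T
def onplane(n,px,z):
    o,D=ray(n,px); return o+D*((z-o[2])/D[:,2])[:,None]
def proj(n,P):
    K,d,T=cam(n); W=np.linalg.inv(T)
    return cv2.projectPoints(np.array(P,float).reshape(-1,1,3),cv2.Rodrigues(W[:3,:3])[0],W[:3,3],K,d)[0].reshape(-1,2)
def down(yaw): # tool down, tool y axis at angle yaw+pi/2.. (x axis at yaw)
    return (R.from_euler('z',yaw)*R.from_euler('x',np.pi)).as_quat()
E
python3 - <<'E'
from h import *
for n in('top','side'):
    cap(n,n+'0.png'); K,d,T=cam(n); print(n,K[0,0],T.round(3).tolist())
print(sensors.current_ee_rot(),sensors.current_t())
a=cv2.imread('pics/top0.png');b=cv2.imread('pics/side0.png')
E
```

```text
pics
top 442.64415227343545 [[0.016, -0.987, 0.157, 0.431], [-1.0, -0.016, 0.001, -0.014], [0.002, -0.157, -0.988, 0.955], [0.0, 0.0, 0.0, 1.0]]
side 478.66390807173843 [[-0.967, -0.123, 0.222, 0.337], [-0.253, 0.372, -0.893, 0.959], [0.027, -0.92, -0.391, 0.476], [0.0, 0.0, 0.0, 1.0]]
[ 1.56718905e-01  9.87643014e-01 -6.78067702e-04 -3.93237672e-05] 0.1
```

View pics/top0.png

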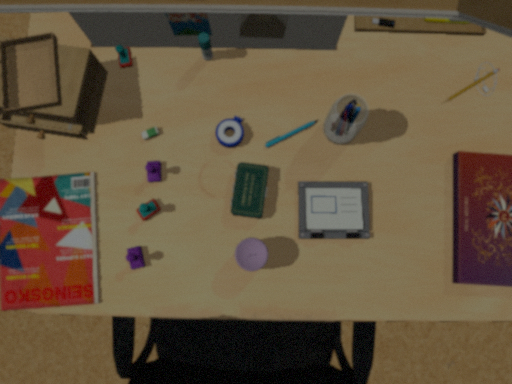

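View pics/side0.png

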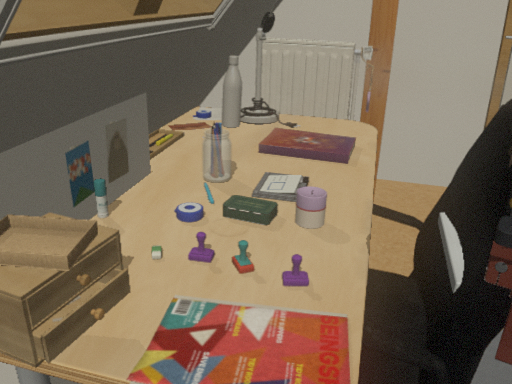

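Top view shows these stamp-like things: the red and teal stamp at (148,210), purple look-alikes at (154,171) and (136,258), and a far red and teal stamp at (123,55) by the wall. The one on the front half is (148,210). The holder with the sign is at (335,210), the candle at (251,254), the tin at (250,190), the tape at (230,131) and the eraser at (150,133). A close crop will check the choice.

Run:
```python
from h import *
a=cv2.imread('pics/top0.png');b=cv2.imread('pics/side0.png')
def crop(im,x,y,w,h,s): return cv2.resize(im[y:y+h,x:x+w],None,fx=s,fy=s,interpolation=cv2.INTER_CUBIC)
A=crop(a,124,186,50,50,6);B=crop(a,294,174,83,70,6);C=crop(b,220,230,50,50,6)
out=np.zeros((600,800,3),np.uint8);out[:300,:300]=A;out[300:600,:300]=C;out[:420,300:798]=B
cv2.imwrite('pics/crop1.png',out)
for n,im,(x,y,w,h) in (('top',a,(130,195,36,30)),('side',b,(222,232,40,46))):
    hsv=cv2.cvtColor(im,cv2.COLOR_BGR2HSV);H,S,V=[hsv[...,i] for i in range(3)]
    roi=np.zeros(H.shape,bool);roi[y:y+h,x:x+w]=1
    red=((H<8)|(H>168))&(S>110)&roi; teal=(H>75)&(H<105)&(S>80)&roi
    for nm,m in(('red',red),('teal',teal)):
        ys,xs=np.nonzero(m); print(n,nm,m.sum(),xs.mean().round(1),ys.mean().round(1),xs.min(),xs.max(),ys.min(),ys.max(), onplane(n,[[xs.mean(),ys.mean()]],.014 if nm=='red' else .045).round(3))
        if n=='top' :
            print(cv2.minAreaRect(np.c_[xs,ys].astype(np.float32)))
hsv=cv2.cvtColor(a,cv2.COLOR_BGR2HSV)
sub=hsv[174:244,294:377]; 
print(a[210,296:376:1].mean(1).astype(int)); print(a[176:244,318].mean(1).astype(int))
```

```text
top red 76 151.1 211.0 138 159 200 219 [[0.533 0.211 0.014]]
((148.7692108154297, 209.65382385253906), (12.480754852294922, 21.0786075592041), 56.3099365234375)
top teal 147 146.7 208.3 140 155 202 215 [[0.535 0.213 0.045]]
((146.90000915527344, 207.80001831054688), (11.180339813232422, 15.205260276794434), 63.43495178222656)
side red 135 242.5 266.4 233 253 257 272 [[0.532 0.241 0.014]]
side teal 147 242.6 253.8 236 249 241 264 [[0.53  0.249 0.045]]
[104  96  82  68  72  72  66  63  67  79 104 123 128 126 120 110 109 122
 127 127 126 129 127 126 127 127 126 126 127 129 128 125 128 126 127 127
 127 124 121 109 104 117 124 129 129 125 125 123 122 125 120 125 126 122
 122 122 126 125 124 124 124 126 128 126 128 116  83  68  65  66  68  65
  67  72  72  76  83 101 104 108]
[107 106 106 103  98  88  72  67  69  67  68  80 113 124 127 128 129 127
 122 115 103 117 123 129 128 130 128 126 127 127 126 129 132 130 127 121
 110 119 125 126 129 128 129 131 129 130 129 128 129 130 128 125 119 100
  88  81  56  28  20  18  25  31  58  91 103 105 105 108]
```

View pics/crop1.png

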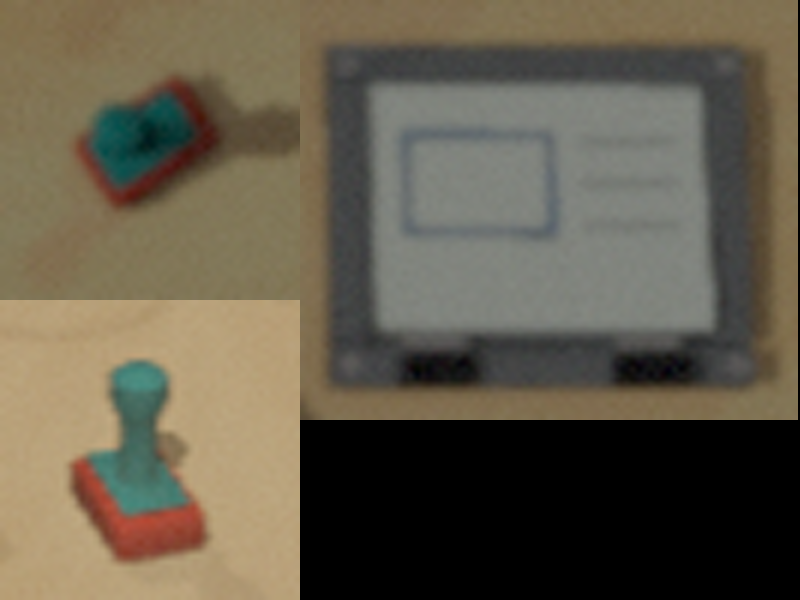

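The close crop confirms it: red base with teal handle at top (148,210) and side (243,255), neither purple nor at the wall. The holder's outline in the top view runs from about (349,182) to (419,238), its housings are on the near side, and the box is centred near (374,205) (crop-derived). Next I measure both.

```bash
cat > meas.py <<'E'
from h import *
def poly(n,m,z):
    c=max(cv2.findContours(m.astype(np.uint8),cv2.RETR_EXTERNAL,cv2.CHAIN_APPROX_NONE)[0],key=cv2.contourArea).reshape(-1,2)
    P=onplane(n,c,z)[:,:2]; (cx,cy),(w,h),ang=cv2.minAreaRect((P*1000).astype(np.float32))
    if w>h: w,h,ang=h,w,ang-90   # ang = direction of short side
    return np.array([cx,cy])/1000,(round(w,1),round(h,1)),((np.radians(ang)+np.pi/2)%np.pi)-np.pi/2
def roi(im,x,y,w,h):
    r=np.zeros(im.shape[:2],bool);r[y:y+h,x:x+w]=1
    return r,*[v.astype(int) for v in cv2.split(cv2.cvtColor(im,cv2.COLOR_BGR2HSV))]
def tri(pt,ps):
    o1,d1=ray('top',[pt]);o2,d2=ray('side',[ps]);d1=d1[0];d2=d2[0]
    t,*_=np.linalg.lstsq(np.c_[d1,-d2],o2-o1,rcond=None); a=o1+d1*t[0];b=o2+d2*t[1]
    return (a+b)/2,np.linalg.norm(a-b)
E
python3 - <<'E'
from meas import *
a=cv2.imread('pics/top0.png')
r,H,S,V=roi(a,132,195,32,30)
m=(((H<8)|(H>168))&(S>110)|(H>75)&(H<105)&(S>80))&r
print('stamp base',poly('top',m,.014))
print('knob tri',tri((144.2,206.6),(243,244)))
r,H,S,V=roi(a,290,172,90,76)
print('HSV wood',H[178,292],S[178,292],V[178,292],'rim',H[210,302],S[210,302],V[210,302],'sign',H[225,330],S[225,330],V[225,330])
hm=r&(S<55); hm=cv2.morphologyEx(hm.astype(np.uint8),cv2.MORPH_OPEN,np.ones((3,3)))
print('holder',hm.sum(),poly('top',hm,.014))
w=r&(V>100)&(S<60); w=cv2.morphologyEx(w.astype(np.uint8),cv2.MORPH_OPEN,np.ones((3,3)))
print('sign',w.sum(),poly('top',w,.015))
bl=r&(H>95)&(H<130)&(S>35)&(V>85)
n,l,st,ce=cv2.connectedComponentsWithStats(bl.astype(np.uint8)); print(st[1:][st[1:,4]>15])
cx=np.nonzero(bl); print(bl.sum())
ys,xs=cx; print('box px',xs.min(),xs.max(),ys.min(),ys.max()); print('box',onplane('top',[[ (xs.min()+xs.max())/2,(ys.min()+ys.max())/2]],.0145),poly('top',cv2.morphologyEx(bl.astype(np.uint8),cv2.MORPH_CLOSE,np.ones((3,3))),.0145))
r,H,S,V=roi(a,230,235,45,45);
for nm,p,z in(('candle',(251,254),.079),('tin',(250,190),.03),('tape',(230,131),.02)): print(nm,onplane('top',[p],z).round(3))
E
```

```text
stamp base (array([0.53740405, 0.21768121]), (31.6, 44.3), np.float64(0.5666828630813825))
knob tri (array([0.53797049, 0.21778862, 0.04701387]), np.float64(0.00012011919338999006))
HSV wood 20 94 125 rim 105 8 67 sign 47 13 133
holder 3806 (array([ 0.54312701, -0.18002663]), (118.8, 149.6), np.float64(0.014345431381496576))
sign 2280 (array([ 0.54594983, -0.1804052 ]), (86.4, 120.1), np.float64(0.014776171680384476))
[]
1
box px 335 335 211 211
box [[ 0.53924564 -0.18308203  0.0145    ]] (array([ 0.53924567, -0.18308203]), (0.0, 0.0), np.float64(0.0))
candle [[ 0.444 -0.006  0.079]]
tin [[ 0.579 -0.001  0.03 ]]
tape [[0.711 0.046 0.02 ]]
```

Run:
```python
from h import *
fingers.set_gripper(0.0,20)
q=down(np.pi+.014); p=np.array([.518,-.180])
manip.reach([*p,.12],q); print(sensors.current_t(),sensors.current_eef_pos())
f0=np.array(sensors.current_force())
tr=manip.tip_reach
manip.move_l([*p,tr+.026],speed=.08); 
z=.026;pk=0
while z>.009:
    z-=.0015; manip.move_l([*p,tr+z],speed=.03); f=sensors.current_force()[2]-f0[2]; pk=max(pk,f)
    print(round(z,4),round(sensors.current_eef_pos()[2]-tr,4),round(f,2))
    if f>20: break
manip.move_l([*p,.13],speed=.2)
manip.reach([.42,.15,.25],down(np.pi)) ; print(sensors.current_t())
cap('top','top1.png')
a=cv2.imread('pics/top1.png')
cv2.imwrite('pics/crop2.png',cv2.resize(a[160:260,280:390],None,fx=6,fy=6,interpolation=cv2.INTER_CUBIC))
```

```text
4.4167 [ 0.51837387 -0.17921385  0.11996929]
0.0245 0.0247 0.79
0.023 0.0229 0.34
0.0215 0.0215 2.1
0.02 0.02 0.94
0.0185 0.0183 0.58
0.017 0.0168 -0.8
0.0155 0.0154 -0.73
0.014 0.0139 0.26
0.0125 0.0124 0.17
0.011 0.0115 5.97
0.0095 0.0113 23.51
10.4167
```

View pics/crop2.png

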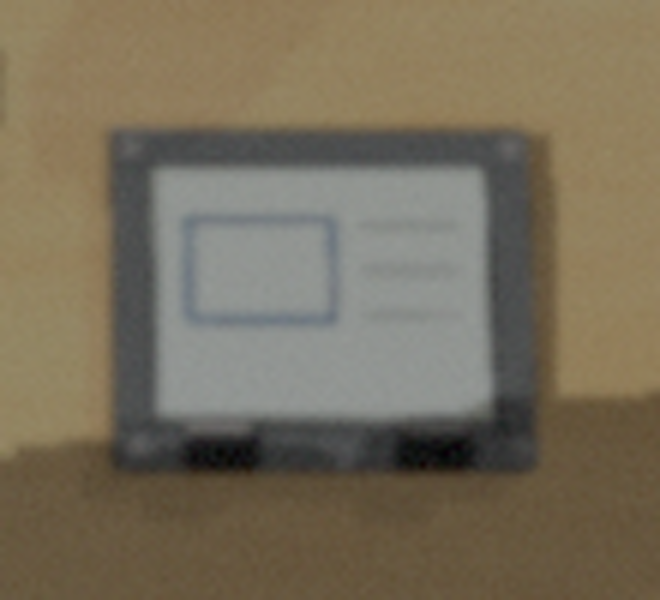

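The plate now reads about 11 mm under the fingertip, with hard contact at 23 N. The crop shows the sign inside the frame, box outline corners at about (186,217) to (335,322) in crop pixels. I'll check seating with the side view and measure the box.

Run:
```python
from meas import *
a=cv2.imread('pics/top1.png')
r,H,S,V=roi(a,302,184,64,50)
w=(r&(V>105)&(S<70)).astype(np.uint8); w=cv2.morphologyEx(w,cv2.MORPH_OPEN,np.ones((3,3)))
print('sign',w.sum(),poly('top',w,.011))
c=max(cv2.findContours(w,cv2.RETR_EXTERNAL,cv2.CHAIN_APPROX_NONE)[0],key=cv2.contourArea)
q=cv2.approxPolyDP(c,5,True).reshape(-1,2);print(onplane('top',q,.011)[:,:2].round(4).tolist())
# blue outline: bluer than the local sign white
f=cv2.GaussianBlur(a,(0,0),.7).astype(int); d=f[...,0]-f[...,2]
sub=d[192:218,306:342]; print('sign d',np.median(d[222:228,315:350]))
bl=np.zeros(a.shape[:2],np.uint8); bl[192:218,308:340]=(d[192:218,308:340]>np.median(d[222:228,315:350])+8)
n,l,st,_=cv2.connectedComponentsWithStats(bl); k=1+st[1:,4].argmax(); print(st[k])
print('box',poly('top',l==k,.011))
b=cap('side','side1.png')
cv2.imwrite('pics/crop3.png',cv2.resize(b[165:225,240:325],None,fx=7,fy=7,interpolation=cv2.INTER_CUBIC))
```

```text
sign 2328 (array([ 0.5452605 , -0.17971394]), (88.8, 120.6), np.float64(0.016827468389126077))
[[0.5865, -0.1192], [0.5001, -0.1234], [0.5082, -0.2393], [0.5906, -0.2366]]
sign d 1.0
[310 196  26  18  71]
box (array([ 0.55333484, -0.15659071]), (36.9, 53.8), np.float64(0.01570390881324868))
```

View pics/crop3.png

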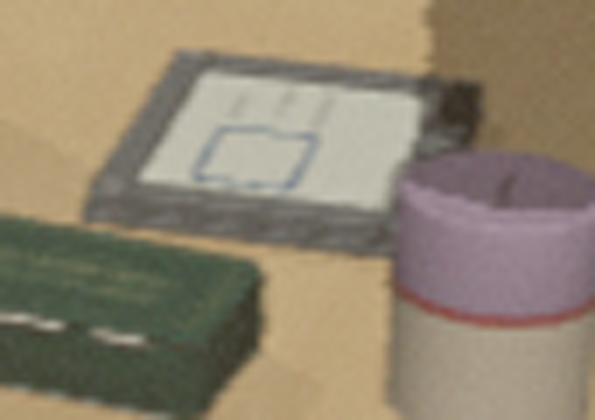

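The side crop shows the sign lying flush inside the walls, with no raised edge, and the box at crop (255,158) undistorted. The box comes out at (0.553,-0.157), 37 x 54 mm, which agrees with sign centre + (8,22). Next is the stamp.

Run:
```python
from h import *
p=[.5375,.2177]; q=down(np.pi+.567)
fingers.set_gripper(.06,20)
manip.reach([*p,.16],q); manip.move_l([*p,.031],speed=.08)
print(sensors.current_eef_pos(),sensors.current_force())
fingers.set_gripper(0.0,20)
print('w',sensors.current_width(),sensors.current_grasp_force())
manip.move_l([*p,.2],speed=.12); print('w',sensors.current_width(),sensors.current_grasp_force(),sensors.current_t())
manip.move_l([.54,.1,.2],speed=.15,rotation=down(np.pi+.018))
print(sensors.current_eef_pos(),sensors.current_t())
b=cap('side','side2.png');a=cap('top','top2.png')
cv2.imwrite('pics/two.png',np.hstack([cv2.resize(x,None,fx=.78,fy=.78) for x in (a,b)]))
```

```text
[0.53775357 0.21781851 0.03140229] [-0.56858548  0.33562211  0.10351689]
w 0.017687537135418308 19.99989906369592
w 0.017594268618599744 19.999944393202895 16.4083
[0.53997432 0.1010703  0.19982364] 17.3417
```

View pics/two.png

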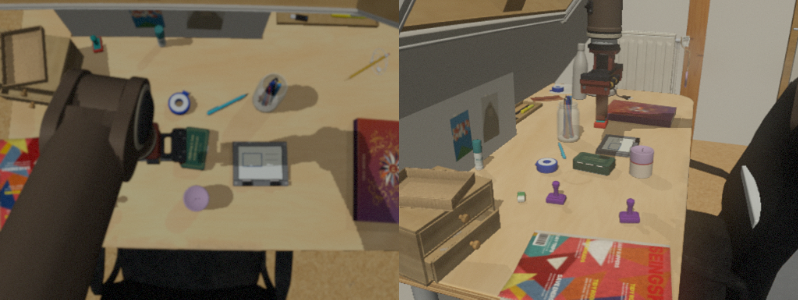

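The stamp hangs in the jaws, with its red base at about (600,124) in the right-hand half of the picture. The candle, tin and tape are untouched. I'll carry it over, stop 5 cm above the box and check the base.

Run:
```python
from meas import *
t=[.5533,-.157]
manip.move_l([*t,.2],speed=.15); manip.move_l([*t,.085],speed=.1)
e=sensors.current_eef_pos(); print(e,sensors.current_t(),sensors.current_grasp_force())
b=cap('side','side3.png')
u=e[2]-.031 # underside
ry=R.from_euler('z',.018).as_matrix()
c=np.array([[sx*.015,sy*.023,z] for z in(0,.014) for sx,sy in((-1,-1),(-1,1),(1,1),(1,-1))])@ry.T+[e[0],e[1],u]
P=proj('side',c); print(P.round(1).tolist())
x0,y0=(P.min(0)-25).astype(int)
r,H,S,V=roi(b,x0,y0,80,70)
m=((H<9)|(H>168))&(S>120)&r
n,l,st,ce=cv2.connectedComponentsWithStats(m.astype(np.uint8)); print(st[1:].tolist())
k=cv2.resize(b[y0:y0+75,x0:x0+85],None,fx=7,fy=7,interpolation=cv2.INTER_CUBIC)
for p in (P-[x0,y0]+.5)*7: cv2.circle(k,tuple(int(v) for v in p),3,(0,255,0),-1)
cv2.imwrite('pics/crop4.png',k)
```

```text
[ 0.55372344 -0.15717294  0.08559989] 20.6083 19.999926617456367
[[284.7, 168.7], [281.4, 174.8], [269.6, 173.5], [273.2, 167.4], [285.0, 163.5], [281.7, 169.5], [269.8, 168.2], [273.5, 162.3]]
[[274, 137, 9, 6, 20], [283, 137, 9, 11, 30], [310, 137, 2, 1, 2], [261, 141, 13, 4, 31], [289, 140, 6, 6, 11], [295, 142, 1, 1, 1], [309, 143, 1, 1, 1], [296, 144, 1, 1, 1], [298, 145, 2, 1, 2], [301, 145, 1, 1, 1], [311, 144, 1, 1, 1], [303, 146, 1, 1, 1], [273, 162, 1, 1, 1], [275, 162, 1, 1, 1], [273, 162, 7, 4, 13], [280, 162, 1, 1, 1], [270, 165, 13, 9, 70]]
```

View pics/crop4.png

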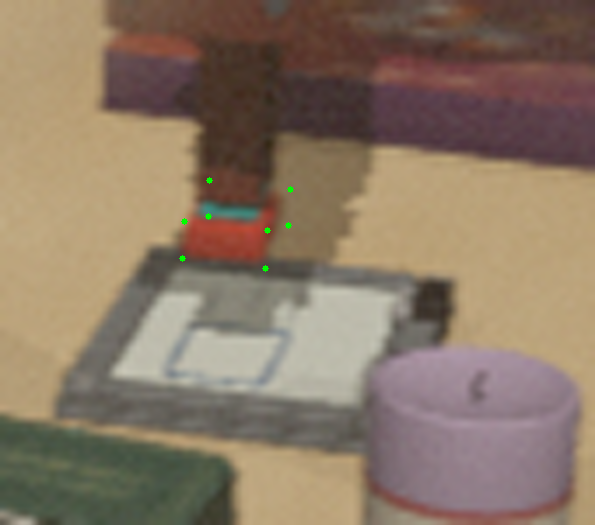

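The base's near-left bottom corner matches the prediction at (182,258). The near-right corner sits about 1 px above its prediction, which could be a small yaw or roll. I'll descend and measure the base's lower edge against the sign's slope.

Run:
```python
from meas import *
t=[.5533,-.157]
manip.move_l([*t,.056],speed=.05)
e=np.array(sensors.current_eef_pos()); print(e,sensors.current_t())
bs=[cap('side') for _ in range(6)]; b=np.mean(bs,0).astype(np.uint8); cv2.imwrite('pics/side4.png',b)
u=e[2]-.031; ry=R.from_euler('z',.018).as_matrix()
c=np.array([[sx*.015,sy*.023,z] for z in(0,.014) for sx,sy in((-1,-1),(-1,1),(1,1),(1,-1))])@ry.T+[*e[:2],u]
P=proj('side',c); print('pred near bottom L,R',P[2],P[1],'top',P[6],P[5])
x0,y0=258,150
g=b[...,2].astype(float)-b[...,1]   # redness
for x in range(267,288): 
    col=g[165:200,x]; h=col.max()/2; on=np.nonzero(col>h)[0]; j=on.max(); s=165+j+(col[j]-h)/(col[j]-col[j+1]); i=on.min(); s2=165+i-(col[i]-h)/(col[i]-col[i-1])
    print(x,round(col.max()),'top',round(s2,2),'bot',round(s,2))
k=cv2.resize(b[y0:y0+60,x0:x0+70],None,fx=9,fy=9,interpolation=cv2.INTER_CUBIC)
for p in (P-[x0,y0]+.5)*9: cv2.circle(k,tuple(int(v) for v in p),2,(0,255,0),-1)
cv2.imwrite('pics/crop5.png',k)
```

```text
[ 0.55329928 -0.15719695  0.05597072] 21.3917
pred near bottom L,R [269.27822771 184.51740346] [281.00395891 185.8680689 ] top [269.50228388 179.33791874] [281.28253964 180.66871543]Traceback (most recent call last):
  File "<stdin>", line 12, in <module>
IndexError: index 35 is out of bounds for axis 0 with size 35
```

Run:
```python
from meas import *
e=np.array(sensors.current_eef_pos()); b=cv2.imread('pics/side4.png')
u=e[2]-.031; ry=R.from_euler('z',.018).as_matrix()
c=np.array([[sx*.015,sy*.023,z] for z in(0,.014) for sx,sy in((-1,-1),(-1,1),(1,1),(1,-1))])@ry.T+[*e[:2],u]
P=proj('side',c); x0,y0=258,150
g=b[...,2].astype(float)-b[...,1]
for x in range(268,286):
    col=g[172:192,x]; h=45; on=np.nonzero(col>h)[0]
    if len(on)<2 or on.max()>18 or on.min()<1: continue
    j,i=on.max(),on.min(); print(x,'top',round(172+i-(col[i]-h)/(col[i]-col[i-1]),2),'bot',round(172+j+(col[j]-h)/(col[j]-col[j+1]),2))
k=cv2.resize(b[y0:y0+60,x0:x0+70],None,fx=9,fy=9,interpolation=cv2.INTER_CUBIC)
for p in (P-[x0,y0]+.5)*9: cv2.circle(k,tuple(int(v) for v in p),2,(0,255,0),-1)
cv2.imwrite('pics/crop5.png',k)
```

```text
270 top 178.39 bot 183.19
271 top 178.13 bot 183.94
272 top 178.63 bot 184.11
273 top 178.81 bot 184.23
274 top 178.86 bot 184.29
275 top 179.02 bot 184.39
276 top 179.2 bot 184.45
277 top 179.31 bot 184.51
278 top 179.42 bot 184.58
279 top 179.37 bot 184.71
280 top 178.67 bot 184.62
281 top 177.12 bot 182.89
282 top 175.63 bot 179.55
```

View pics/crop5.png

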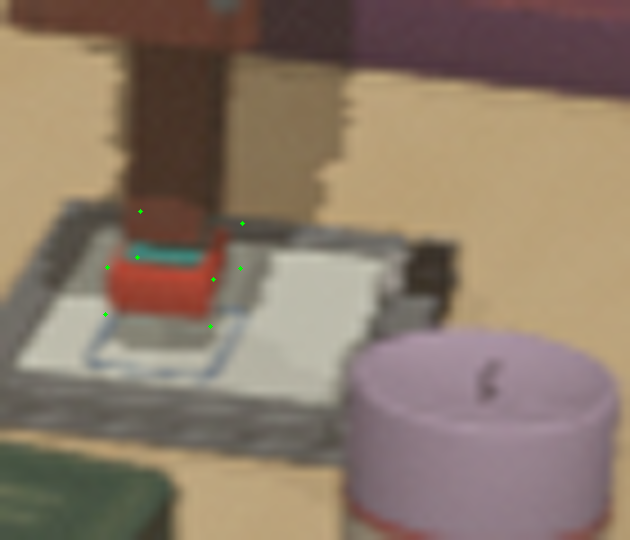

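The base is centred over the box: its red front edge runs from (110,310) to (210,318) in the crop, and the box's near edge from (88,365) to (210,375). The edge slopes agree with the sign's, at about 0.1. The base sits about 1 px above its prediction, so I check the side camera's own offset against the box.

Run:
```python
from meas import *
b=cv2.imread('pics/side1.png'); ry=R.from_euler('z',.018).as_matrix()
c=np.array([[sx*.019,sy*.027,0] for sx,sy in((-1,-1),(-1,1),(1,1),(1,-1))])@ry.T+[.5533,-.157,.011]
P=proj('side',c); print('pred box',P.round(1).tolist(),P.mean(0))
f=cv2.GaussianBlur(b,(0,0),.6).astype(int); d=f[...,0]-f[...,2]
m=np.zeros(d.shape,np.uint8); m[178:198,262:292]=d[178:198,262:292]>np.median(d[183:189,290:297])+14
n,l,st,_=cv2.connectedComponentsWithStats(m); k=1+st[1:,4].argmax(); print(st[k])
print('box side',poly('side',l==k,.011))
```

```text
pred box [[285.7, 184.1], [282.0, 191.8], [267.2, 190.1], [271.5, 182.5]] [276.58397615 187.10914357]
[280 189   3   3   5]
box side (array([ 0.53742889, -0.14102786]), (2.3, 14.7), np.float64(-0.1507089518778566))
```

Relative to the box in the same side view, the stamp is about 1 px off, roughly 2 mm towards -x. I'll apply a small correction, set the height to about 1 cm and hand in.

Run:
```python
from h import *
manip.move_l([.5548,-.156,.0535],speed=.03); manip.hold(.5)
print(sensors.current_eef_pos(),sensors.current_grasp_force(),sensors.current_force(),sensors.current_t())
print(close_job())
```

```text
[ 0.55480484 -0.15600334  0.05351242] 19.999970773933455 [-0.51527304  0.19903013 -0.37180813] 22.4417
the job is handed in; nothing more can be done
None
```

The job is handed in at about 22 s: the sign is pressed flat, and the stamp is held upright and square about 11 mm above the blue box, centred to a few mm by the cameras. Nothing was seen disturbed, but `close_job()` returned no verdict.

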